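# Level a sprung display shelf on a market stall

## Robot

A 6-joint arm with a two-finger parallel gripper is mounted at the origin on the work surface. World frame = base frame: x ahead of the robot, y to its left, z up, the work surface at z = 0. Lengths are in mm, angles in degrees, forces in N, time in s.
With the tool pointing down it reaches from about 250 to 725 mm from the base axis. Payload 4 kg.
Tool frame: the origin (TCP) lies between the finger pads; the fingertips stand 14 mm ahead of it and the grasp point (between the pads) lies 5 mm behind it (env.tcp_to_tips is the distance from the TCP to the fingertips, in mm); z points along the fingers, y is the direction in which the jaws open and shut (so a half turn about z gives the same grasp; the last joint's range is limited). The gripper opens to 85 mm and grips with 20 to 120 N. Pads are 22 mm wide; open, the fingers measure 114 mm over their backs; the gripper's body (76 mm by 85 mm) begins 54 mm behind the grasp point. The pads swing forward as they close: fully open they stand 13 mm farther back than shut.
Start: joints at [75, 13.785, 0.286, 76.501, 0, 90], TCP at [129.408, 482.963, 245.306] pointing down, gripper open.
Joint ranges: [-155.79, 155.79], [-60.16, 107.12], [-62.33, 73.08], [-114, 123.19], [-81.49, 82.49], [-180, 180]. Speed limits (degrees/s): [159.86, 159.86, 180, 180, 180, 180].

## Interface

Orientations are given as a 3x3 rotation matrix whose columns are the frame's x, y, z axes.
In Python, from workcell import env, eyes, finder gives the robot as it stands. The module is installed in compiled form; this text tells all that it offers.
- The arm moves only by the tool arm_command, never from a script. Its argument "motion" is a list of rows, each a list of 7 numbers: the turn, a rotation vector about the tool's x, y, z in degrees, then the shift along the tool's x, y, z in mm, then the closure, from 0 (fully open) to 1 (shut). A call has 1 to 12 rows; each row is the pose to reach, as a shift and turn from the pose measured when the call began, along the tool's axes at that moment; what a row does not reach only later rows make up. A row lasts 1/12 s, in which the tool goes at most 41.7 mm and 7.16 degrees, less where a joint would pass 70% of its speed; a pose out of reach is approached as far as the arm can. A call with a gripper value outside its range is refused whole. The fingers move at their own pace and stop on an object; "squeeze" is the grip in N (left out, the last holds). Time passes only in rows, so rows that repeat a pose let the fingers close. It gives the time, the measured TCP pose, the force and the opening at its end, in the units of the state.
- env.get_state(): the state, without advancing time (a new reading comes with each control period).
- eyes.grab_frame(name): name is "side" or "top"; returns a dict with "color" (384x512x3 uint8, red, green, blue), "mtx" (3x3 intrinsics, pixels), "k1" (the pictures are not rectified: a ray, as slopes to the right and down, at radius r is drawn at 1 + k1 r^2 times it, then the intrinsics apply), "xyz" and "attitude" of the camera in the world. Camera axes: x right, y up, looking along -z (the intrinsics and any distortion apply to the point x, -y, -z); pixel columns grow to the right and rows downward; lengths in mm; the calibration is good to about 2 mm. A picture is of the moment at which its call begins. There is no depth.
- env.hand_in(): hands the job in, once; it reports no verdict.
Trained networks look in the newest picture that a camera, given by its name, has taken for a name from the list of things; names that differ only in an ending like _2 or _b are one class to them, and where a whole thing is asked for, a point or a joint stands for the part that bears it (a point fixed in the world has none). Each returns a list of dicts, best first, with "p" (0 to 1); they miss things now and then, are a little off and sometimes report something else, mostly with a low value. They report only what shows in the picture. A call takes as long as a camera call. They do not tell look-alikes from the thing itself.
- finder.search_frame(camera, name): "position" ([column, row] in pixels, amid what is visible of it).
- finder.trace(camera, name): "mask" (384x512 bool, what is visible of it) and "position" ([column, row] in pixels, amid what is visible of it).
The state is a dict: "t": time; "q": joint angles; "joint_velocities": joint speeds; "tau": joint torques, N m; "ee_pos": TCP position; "eef_rot": TCP orientation; "force": force on the tool from outside, world axes, zero at the start; "moment": the same for the moment, N m; "finger_gap": finger opening in mm.
Only numpy, scipy, OpenCV 4.12 (cv2) and the standard library are available. Lean on these libraries where they do the work, as an engineer would, in place of code of your own. Each camera call takes 0.05 s, during which the arm holds its last target.

## Task

Lay the spirit level lengthwise on the bare part of the jar shelf and press down on it until the shelf sinks home on its stop to see how far out it is. Turn the wing knob of the levelling foot until the bubble will sit between the two lines with the shelf pressed home, leaving the jars and the tin alone. Finish while still pressing the level down with your fingers, shelf fully home and bubble between the lines, and keep pressing.

Things in the scene. Friction and masses are not known exactly. Their poses are not given: they have to be found in the camera images.
- level_center (a point): Loose spirit level: aluminium bar 180 long (its x axis), 26 wide (y), 46 high, 0.4 kg, black ends; this point is its centre, half-way up. It starts upright on the work surface with its yellow-green vial (84 long, over the middle, standing 14 above the top face) upwards. The top is bare from 48 to 90 either side of the centre: press it there, not on the vial.
- bubble (a joint): Position in m of the white bubble (13 long) along the level's own x axis: 0 mid-vial, range +-0.036. It drifts to the higher end, 0.8 m per rad of tilt, and settles in about 1.5 s. Two black lines stand 11.8 mm either side of the middle: the bubble lies between them when this is within +-0.0055.
- bubble_mid (a point): Centre of the bubble, for looking at it.
- shelf_spot (a point): Middle of the bare part of the shelf, on its top face, about 100 above the work surface. The aluminium board is 150 wide (its x axis) and 400 long (its y). From here it reaches 150 to +y, where it is hinged about x (hinge 140 to +y, 20 below the top), and 250 to -y; the foot's knob stands 200 to -y. Lay the level here along y, either way round, centred within 30 or so.
- shelf (a joint): How far the sprung shelf is pressed down, rad about its hinge: 0 sprung up, 0.015 home on its stop. It stays up under the level alone. A push of about 7 N on the level's bare end nearer the knob brings it home (about 10 N at mid-level); then it feels rigid. Pressing home lowers the foot end 0.015 rad, moving the bubble 12 mm.
- knob_grip (a point): Black wing knob of the foot, through the shelf; it stays put when the shelf is pressed: a bar 50 long (its x axis), 14 thick (its y: grip across it), top 8 above this point; hub, 44 wide, 24 below, board 34 below. Clockwise from above raises the foot end, 0.015 rad of tilt (12 mm of bubble, 5 mm of height) per rad. It stays where left; 0.2 N m turns it. At first it needs 0.9 to 1.8 rad clockwise.
- level: The spirit level again, origin in the middle of its underside.
- jar_a: Bystander: filled glass jar with brass-coloured lid, 80 diameter, 115 high; origin under its centre.
- jar_b: Bystander: the same kind of jar.
- tin: Bystander: tin, 84 diameter, 60 high; origin under its centre.
Not all that is in view belongs to the job. Leave any blue look-alike of the level alone.

How it is judged (in metres and radians):
On the way:
1. the level lies lengthwise on the shelf and the fingers press it down until the shelf is home, bubble still outside the lines (contact force between the fingers and level above 2 N and value of joint shelf above 0.0125 rad and x of level_center in the frame of shelf_spot between -0.06 and 0.06 m and y of level_center in the frame of shelf_spot between -0.09 and 0.07 m and z of level_center in the frame of shelf_spot below 0.028 m and angle between the x axis of level_center and the y axis of shelf_spot, either way round below 0.15 rad and angle between shelf_spot's own z axis and vertical above 0.0075 rad), for 0.2 s.
At the end, for the whole second after the job is handed in: The fingers press the level (over 2 N) as it lies flat on the shelf (within 60 mm across, 70 to 90 mm along, and 0.15 rad of lengthwise); the shelf is home on its stop (joint over 0.0125 of 0.015), the bubble is within 5.5 mm of the middle, the board within 0.0085 rad of level, and all is still (contact force between the fingers and level above 2 N and value of joint shelf above 0.0125 rad and value of joint bubble between -0.0055 and 0.0055 m and angle between shelf_spot's own z axis and vertical below 0.0085 rad and x of level_center in the frame of shelf_spot between -0.06 and 0.06 m and y of level_center in the frame of shelf_spot between -0.09 and 0.07 m and z of level_center in the frame of shelf_spot below 0.028 m and angle between the x axis of level_center and the y axis of shelf_spot, either way round below 0.15 rad and linear speed of level below 0.02 m/s); the arm keeps its last pose, push and grip.
It fails at once if a jar or the tin is shoved (over 30 mm) or tipped (distance of any of jar_a, jar_b, tin from where it was at the start of the episode above 0.03 m or angle between any of jar_a, jar_b, tin's own z axis and vertical above 0.3 rad).
It also fails if it takes over 72 s, if anything falls off the work surface, if the arm or the gripper's body presses on something with over 40 N, if the wrist force passes 120 N, or if a joint passes its speed limit or range.

## Working session

There is one attempt and no reset: what is moved stays moved. The work goes in short steps, Python scripts to look and compute and a tool call to move; the robot and the scene stay as the last step left them, time stands still between calls to the robot, and variables do not carry over. Pictures are saved under pics/ and viewed, and the job is handed in when it is done.

Besides the shell and the picture viewer there is one more tool, called after ">>>" by a JSON object that holds its "op" and its "data", one argument or row to a line. arm_command: Moves the arm, as the interface text tells. Its arguments: {"type":"object","properties":{"motion":{"type":"array"},"squeeze":{"type":"number"}},"required":["motion"]}

```bash
ls; mkdir -p pics
cat > h.py <<'E'
import numpy as np, cv2
from workcell import env, eyes, finder
def save(cam,name,scale=1.5):
    f=eyes.grab_frame(cam); im=f["color"][:,:,::-1]
    cv2.imwrite(f"pics/{name}.png",cv2.resize(im,None,fx=scale,fy=scale,interpolation=cv2.INTER_CUBIC)); return f
def ray(f,px):
    K=np.array(f["mtx"]); u=(px[0]-K[0,2])/K[0,0]; v=(px[1]-K[1,2])/K[1,1]
    k=f["k1"]; rd=np.hypot(u,v); r=rd
    for _ in range(30): r=rd/(1+k*r*r)
    s=r/rd if rd>0 else 1
    d=np.array([u*s,-v*s,-1.]); d=np.array(f["attitude"])@d
    return np.array(f["xyz"]),d/np.linalg.norm(d)
def atz(f,px,z):
    o,d=ray(f,px); return o+d*(z-o[2])/d[2]
def proj(f,P):
    c=np.array(f["attitude"]).T@(np.array(P)-np.array(f["xyz"])); u=c[0]/-c[2]; v=-c[1]/-c[2]
    s=1+f["k1"]*(u*u+v*v); K=np.array(f["mtx"]); return [K[0,0]*u*s+K[0,2],K[1,1]*v*s+K[1,2]]
def tri(f1,p1,f2,p2):
    o1,d1=ray(f1,p1);o2,d2=ray(f2,p2)
    A=np.stack([d1,-d2],1); t=np.linalg.lstsq(A,o2-o1,rcond=None)[0]
    a=o1+t[0]*d1;b=o2+t[1]*d2; return (a+b)/2,np.linalg.norm(a-b)
E
python3 - <<'E'
from h import *
np.set_printoptions(precision=2,suppress=True)
F={c:save(c,c+"0") for c in("side","top")}
for c,f in F.items():
    print(c,f["mtx"],f["k1"],f["xyz"],f["attitude"])
    for n in["level","knob_grip","bubble_mid","jar_a","tin","shelf_spot","shelf"]:
        try: print(c,n,[(np.round(r["position"],1).tolist(),round(r["p"],2)) for r in finder.search_frame(c,n)])
        except Exception as e: print(c,n,e)
s=env.get_state();print(s)
E
```

```text
pics
side [[349.17   0.   255.51]
 [  0.   349.17 188.23]
 [  0.     0.     1.  ]] -0.006112655900329405 [  524.68 -1058.86   892.94] [[ 1.    0.05 -0.05]
 [-0.06  0.59 -0.81]
 [-0.01  0.81  0.59]]
side level [([221.8, 166.1], 0.73), ([235.9, 148.4], 0.68)]
side knob_grip [([273.2, 222.9], 0.73), ([221.4, 168.0], 0.6)]
side bubble_mid [([224.0, 165.6], 0.45)]
side jar_a [([198.6, 307.3], 0.81), ([314.0, 210.7], 0.69), ([272.1, 226.7], 0.22)]
side tin [([273.0, 159.1], 0.77)]
side shelf_spot [([258.9, 203.9], 0.79)]
side shelf [([224.4, 165.5], 0.72), ([254.7, 209.9], 0.6)]
top [[364.06   0.   251.14]
 [  0.   364.06 189.95]
 [  0.     0.     1.  ]] -0.0613227674208361 [ 317.38   22.2  1303.33] [[-0.02  0.97 -0.22]
 [-1.   -0.02  0.01]
 [ 0.    0.22  0.97]]
top level [([113.2, 217.3], 0.87), ([163.7, 233.5], 0.61)]
top knob_grip []
top bubble_mid []
top jar_a [([271.8, 133.5], 0.7), ([388.2, 245.2], 0.56), ([313.7, 177.0], 0.47)]
top tin [([158.4, 170.9], 0.57)]
top shelf_spot [([266.3, 191.8], 0.79)]
top shelf [([265.2, 188.6], 0.6)]
{'t': 0.8, 'q': array([75.  , 13.78,  0.29, 76.5 , -0.  , 90.  ]), 'joint_velocities': array([ 0.12,  0.02, -0.01, -0.02, -0.03, -0.06]), 'tau': array([ -0.  , -37.22,  25.27,   0.  ,  -0.  ,  -0.  ]), 'ee_pos': array([129.42, 482.97, 245.34]), 'eef_rot': array([[-0.97,  0.26,  0.  ],
       [ 0.26,  0.97,  0.  ],
       [-0.  ,  0.  , -1.  ]]), 'force': array([-0.  ,  1.17, -0.43]), 'moment': array([-0.01, -0.  ,  0.02]), 'finger_gap': 85.4430392907875}
```

View pics/side0.png

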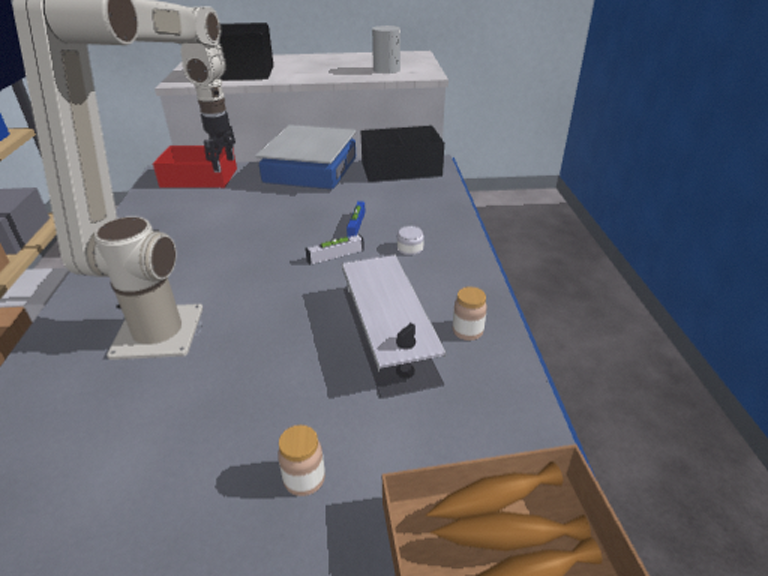

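View pics/top0.png

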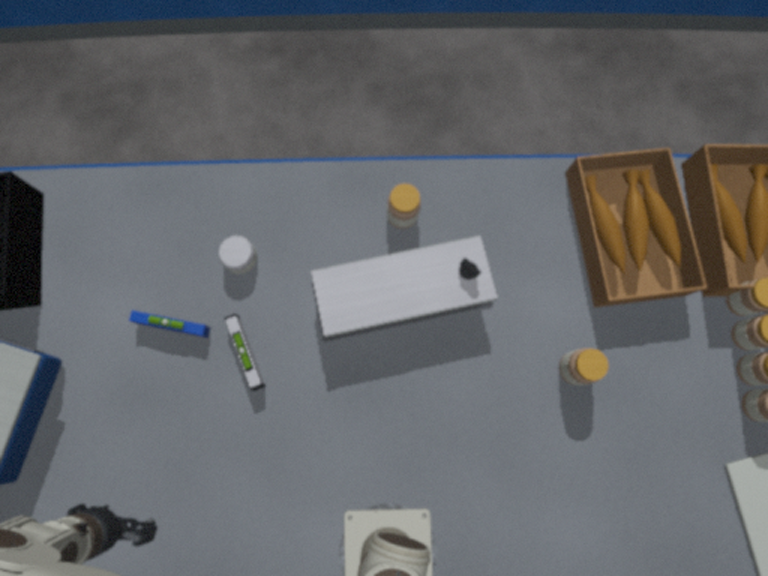

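Run:
```python
from h import *
np.set_printoptions(precision=1,suppress=True)
F={c:eyes.grab_frame(c) for c in("side","top")}
f=F["top"]
for c in F:
  for n in ["level","shelf","knob_grip"]:
    for r in finder.trace(c,n):
        m=r["mask"].astype(np.uint8)
        rect=cv2.minAreaRect(np.argwhere(m)[:,::-1].astype(np.float32))
        print(c,n,round(r["p"],2),np.array(r["position"]),m.sum(),rect)
        if r["p"]<.4: continue
        if c=="top":
            z={"level":46,"shelf":100,"knob_grip":134}[n]
            print("  ",[atz(f,p,z)[:2] for p in cv2.boxPoints(rect)],"ctr",atz(f,rect[0],z))
f=F["top"]
for p in [(312,270),(482,237),(496,298),(322,335)]: print("corner",atz(f,np.array(p)/1.5,100))
im=f["color"][:,:,::-1]
a=cv2.resize(im[195:270,130:190],None,fx=6,fy=6,interpolation=cv2.INTER_CUBIC)
b=cv2.resize(im[150:230,200:340],None,fx=5,fy=5,interpolation=cv2.INTER_CUBIC)
cv2.imwrite("pics/ca.png",a);cv2.imwrite("pics/cb.png",b)
im=F["side"]["color"][:,:,::-1]
cv2.imwrite("pics/cc.png",cv2.resize(im[130:260,190:340],None,fx=4.5,fy=4.5,interpolation=cv2.INTER_CUBIC))
```

```text
side level 0.73 [220.4 167.1] 459 ((222.4412078857422, 165.7647247314453), (13.339459419250488, 39.290767669677734), 75.96376037597656)
side level 0.43 [237.  148.7] 164 ((236.40000915527344, 146.8000030517578), (8.221921920776367, 23.400854110717773), 18.434947967529297)
side shelf 0.83 [257.1 209.3] 3011 ((261.7072448730469, 206.10098266601562), (79.47653198242188, 46.7796630859375), 70.97439575195312)
side knob_grip 0.47 [270.6 222.7] 174 ((270.0, 224.0), (16.0, 12.0), 90.0)
top level 0.81 [165.5 231.8] 505 ((162.6909942626953, 233.92999267578125), (52.796146392822266, 10.358936309814453), 69.86369323730469)
   [array([536.5, 374.6]), array([548.6, 340.6]), array([375.4, 272.7]), array([363.9, 305.8])] ctr [454.9 322.8  46. ]
top level 0.73 [115.3 214.4] 461 ((112.53659057617188, 215.32925415039062), (53.70928955078125, 9.079594612121582), 12.094757080078125)
   [array([529.1, 601. ]), array([560.9, 596.5]), array([517.3, 405.7]), array([486.1, 411. ])] ctr [523.2 502.7  46. ]
top shelf 0.88 [265.3 187.8] 5018 ((268.87371826171875, 189.63702392578125), (45.51743698120117, 117.13642120361328), 77.6609115600586)
   [array([630.5, 164.5]), array([ 712.3, -232.6]), array([ 554. , -255.4]), array([477.3, 131.3])] ctr [592.1 -46.3 100. ]
corner [630.2 160.3 100. ]
corner [ 700.9 -232.2  100. ]
corner [ 556.4 -254.6  100. ]
corner [481.  137.5 100. ]
```

View pics/ca.png

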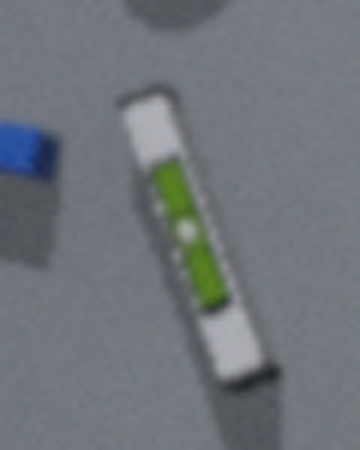

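View pics/cb.png

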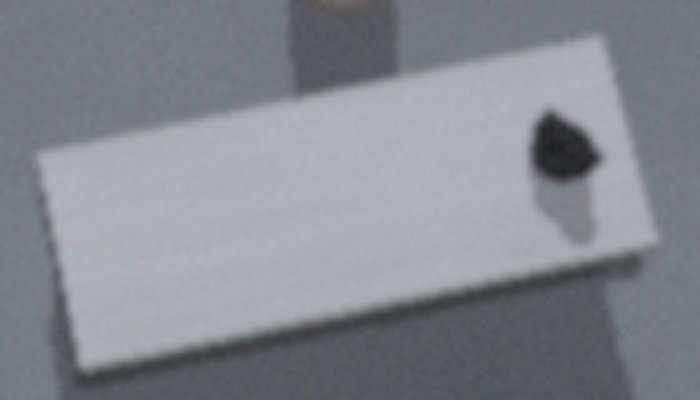

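View pics/cc.png

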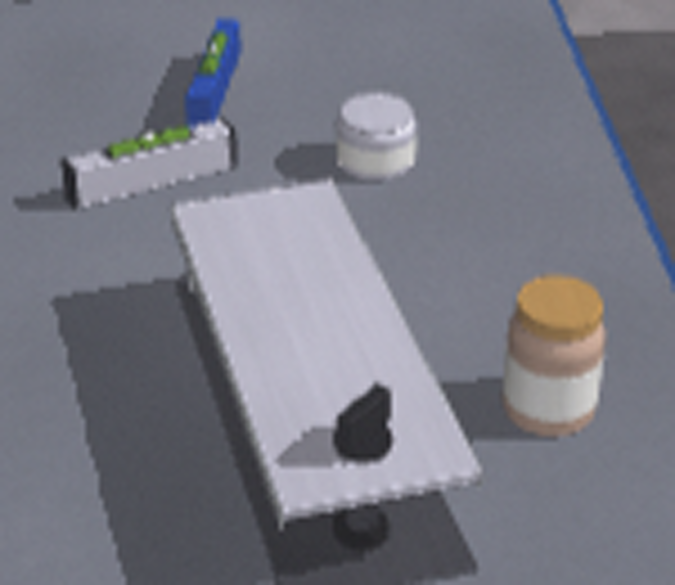

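```bash
cat > knob.py <<'E'
from h import *
def box(c,yaw,L,W,z0,z1):
    c0,s=np.cos(yaw),np.sin(yaw)
    return [(c[0]+a*c0-b*s,c[1]+a*s+b*c0,z) for a in(-L/2,L/2) for b in(-W/2,W/2) for z in(z0,z1)]
def cyl(c,r,z0,z1): return [(c[0]+r*np.cos(t),c[1]+r*np.sin(t),z) for t in np.linspace(0,6.28,24) for z in(z0,z1)]
S=6
def render(f,c,yaw,org,shape,zb):
    m=np.zeros(shape,np.uint8)
    for pts in (box(c,yaw,50,14,zb+10,zb+42),cyl(c,22,zb+3,zb+14)):
        p=(np.array([proj(f,P) for P in pts])-org)*S+S/2-.5
        h=cv2.convexHull(p.astype(np.float32)); cv2.fillConvexPoly(m,np.round(h).astype(np.int32),1)
    return m
def fit(F,c0,zb=100,off=(0,),yaws=range(0,180,6),win=22):
    D={}
    for n,f in F.items():
        p=np.round(proj(f,(c0[0],c0[1],zb+24))).astype(int); org=p-win
        g=cv2.cvtColor(f["color"],cv2.COLOR_RGB2GRAY)[org[1]:org[1]+2*win,org[0]:org[0]+2*win]
        g=cv2.resize(g,None,fx=S,fy=S,interpolation=cv2.INTER_CUBIC)
        D[n]=(f,org,(g<85).astype(np.uint8),g)
    best=[]
    def score(c,y,zb):
        s=0
        for f,org,m,g in D.values():
            r=render(f,c,y,org,m.shape,zb); s+=(r&m).sum()/max(1,(r|m).sum())
        return s/len(D)
    for y in yaws:
        b=max((score((c0[0]+dx,c0[1]+dy),np.radians(y),zb+dz),dx,dy,dz) for dx in range(-12,13,6) for dy in range(-12,13,6) for dz in off)
        best.append((b[0],y)+b[1:])
    best.sort(reverse=True)
    from scipy.optimize import minimize
    res=[]
    for b in best[:3]:
        o=minimize(lambda v:-score((v[0],v[1]),np.radians(v[2]),v[3]),[c0[0]+b[2],c0[1]+b[3],b[1],zb+b[4]],method="Nelder-Mead",options=dict(initial_simplex=np.array([[c0[0]+b[2],c0[1]+b[3],b[1],zb+b[4]]]*5)+np.vstack([np.zeros(4),np.diag([4,4,6,3])]),maxiter=120))
        res.append((-o.fun,o.x))
    return best[:6],res,D
E
python3 - <<'E'
from knob import *
np.set_printoptions(precision=1,suppress=True)
F={c:eyes.grab_frame(c) for c in("side","top")}
b,r,D=fit(F,(620,-195),95,off=(-5,0,5))
print(b);print(r)
x=max(r,key=lambda t:t[0])[1]
out=[]
for n,(f,org,m,g) in D.items():
    im=cv2.cvtColor(g,cv2.COLOR_GRAY2BGR); R=render(f,x[:2],np.radians(x[2]),org,m.shape,x[3])
    cs,_=cv2.findContours(R,0,2); cv2.drawContours(im,cs,-1,(0,0,255),1)
    cs,_=cv2.findContours(m,0,2); cv2.drawContours(im,cs,-1,(0,255,0),1);out.append(im)
cv2.imwrite("pics/kn.png",np.hstack(out))
for n,h in(("jar_a",115),("tin",60)):
    for q in finder.search_frame("top",n): print(n,round(q["p"],2),atz(F["top"],q["position"],h*.8))
E
```

```text
[(np.float64(0.6194163199611284), 48, 0, 0, -5), (np.float64(0.617493091668027), 42, 0, 0, -5), (np.float64(0.6081737014456858), 54, 0, 0, 0), (np.float64(0.6070406870973373), 36, 0, 0, -5), (np.float64(0.5986122643735386), 30, 0, 0, -5), (np.float64(0.59428258433518), 60, 0, 0, 0)]
[(np.float64(0.625315113531674), array([ 620.6, -195.8,   50.2,   91.3])), (np.float64(0.6254356087292247), array([ 620.3, -196. ,   49.2,   91. ])), (np.float64(0.6226110433479377), array([ 621.3, -195.3,   54.2,   93.2]))]
jar_a 0.91 [783.6 -57.7  92. ]
jar_a 0.71 [ 405.6 -441.5   92. ]
tin 0.7 [683.5 344.1  48. ]
```

View pics/kn.png

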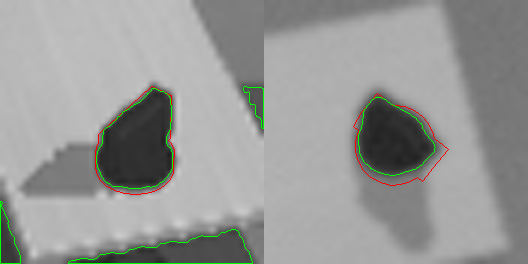

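```bash
cat > row.py <<'E'
import sys,numpy as np
from workcell import env
from scipy.spatial.transform import Rotation as R
# usage: row.py x y z yaw [tilt about tool x deg, about tool y deg]
a=[float(v) for v in sys.argv[1:]]
s=env.get_state(); M=np.array(s["eef_rot"]); p=np.array(s["ee_pos"])
y=np.radians(a[3]); yy=np.array([np.cos(y),np.sin(y),0]); zz=np.array([0,0,-1.]); T=np.stack([np.cross(yy,zz),yy,zz],1)
if len(a)>4: T=T@R.from_euler("xy",a[4:6],degrees=True).as_matrix()
rv=R.from_matrix(M.T@T).as_rotvec(degrees=True); sh=M.T@(np.array(a[:3])-p)
print("row",np.round(rv,1),np.round(sh,1),"rows>=",np.linalg.norm(sh)/41.7,np.linalg.norm(rv)/7.16)
print("yaw now",np.degrees(np.arctan2(M[1,1],M[0,1])),"pos",p.round(1),"F",np.round(s["force"],1),"gap",round(s["finger_gap"],1),"t",s["t"],"q",np.round(s["q"],1))
E
python3 row.py 455 328 120 111.6
python3 - <<'E'
from h import *
f=eyes.grab_frame("top")
print(atz(f,(130+190/6,195+235/6),60), atz(f,(130+148/6,195+97/6),46),atz(f,(130+243/6,195+372/6),46))
E
```

```text
row [  0.    0.  -36.6] [-354.6  -65.4  125.3] rows>= 9.154677205696764 5.112032423198022
yaw now 74.99784804453095 pos [129.4 483.  245.3] F [-0.5  0.4 -0.1] gap 85.3 t 1.4 q [75.  13.8  0.3 76.5  0.  90. ]
[452.57058984 322.99489794  60.        ] [535.26234709 353.62061755  46.        ] [375.50098777 293.76268914  46.        ]
```

>>> {"op": "arm_command", "data": {
  "motion": [
    [0,0,-36.5,-354,-65,120,0],
    [0,0,-36.5,-354,-65,120,0],
    [0,0,-36.5,-354,-65,120,0],
    [0,0,-36.5,-354,-65,120,0],
    [0,0,-36.5,-354,-65,120,0],
    [0,0,-36.5,-354,-65,120,0],
    [0,0,-36.5,-354,-65,120,0],
    [0,0,-36.5,-354,-65,120,0],
    [0,0,-36.5,-354,-65,120,0],
    [0,0,-36.5,-354,-65,120,0],
    [0,0,-36.5,-354,-65,120,0]
  ]
}}

```text
t: 2.37
ee_pos: [458.0, 325.4, 123.0]
eef_rot: [[-0.933, -0.361, -0.001], [-0.361, 0.933, -0.002], [0.001, -0.002, -1.0]]
force: [0.6, 0.2, -0.5]
finger_gap: 85.3
```

```bash
python3 row.py 454 325 29 111.2
python3 - <<'E'
from h import *
save("side","s1")
E
```

```text
row [-0.1 -0.1 -0.1] [ 3.7  1.3 94. ] rows>= 2.2559158788799207 0.02130323100024106
yaw now 111.1417017607564 pos [458.  325.4 123. ] F [ 0.6  0.2 -0.5] gap 85.3 t 2.3667 q [35.4 25.3 -2.  62.8 -0.1 14.3]
```

View pics/s1.png

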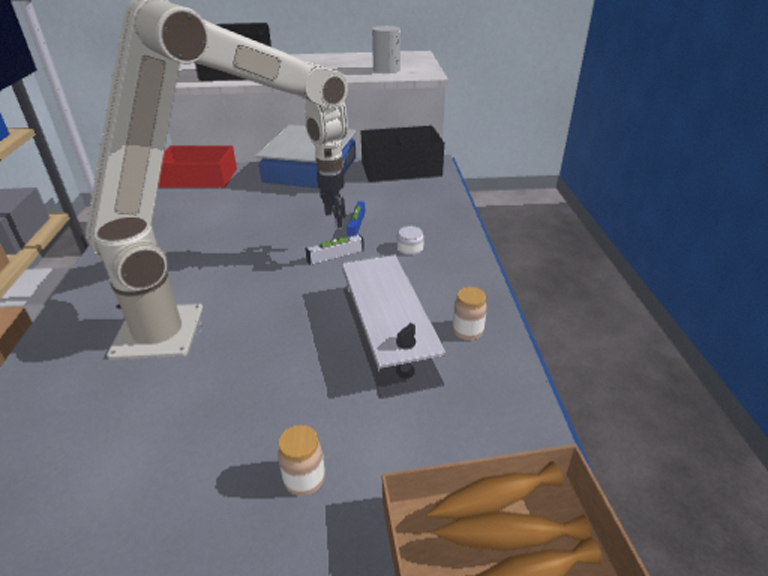

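>>> {"op": "arm_command", "data": {
  "motion": [
    [0,0,0,4,1,40,0],
    [0,0,0,4,1,70,0],
    [0,0,0,4,1,94,0],
    [0,0,0,4,1,94,0],
    [0,0,0,4,1,94,1],
    [0,0,0,4,1,94,1],
    [0,0,0,4,1,94,1],
    [0,0,0,4,1,94,1],
    [0,0,0,4,1,94,1],
    [0,0,0,4,1,94,1]
  ],
  "squeeze": 50
}}

```text
t: 3.25
ee_pos: [453.1, 326.4, 31.8]
eef_rot: [[-0.932, -0.362, 0.002], [-0.362, 0.932, -0.0], [-0.002, -0.001, -1.0]]
force: [-0.1, -2.6, 6.1]
finger_gap: 25.4
```

```bash
python3 row.py 583 1.5 250 10.6;  python3 row.py 583 1.5 250 190.6
python3 - <<'E'
from h import *
f=eyes.grab_frame("side")
im=f["color"][:,:,::-1]
cv2.imwrite("pics/s2.png",cv2.resize(im[110:200,180:300],None,fx=5,fy=5,interpolation=cv2.INTER_CUBIC))
E
```

```text
row [0.000e+00 1.000e-01 1.006e+02] [  -3.7 -350.1 -217.9] rows>= 9.888716339268518 14.054207455408552
yaw now 111.22805496016518 pos [453.1 326.4  31.8] F [-0.1 -2.6  6.1] gap 25.4 t 3.25 q [35.8 30.6 -8.9 50.4 -0.1 14.6]
row [ -0.1   0.  -79.4] [  -3.7 -350.1 -217.9] rows>= 9.888716339268518 11.085469934007762
yaw now 111.22805496016518 pos [453.1 326.4  31.8] F [-0.1 -2.6  6.1] gap 25.4 t 3.25 q [35.8 30.6 -8.9 50.4 -0.1 14.6]
```

View pics/s2.png

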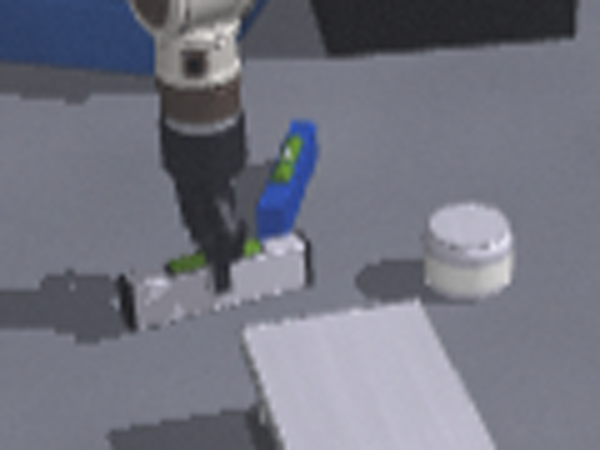

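>>> {"op": "arm_command", "data": {
  "motion": [
    [0,0,0,0,0,-30,1],
    [0,0,0,0,0,-70,1],
    [0,0,0,0,0,-110,1],
    [0,0,0,0,0,-150,1],
    [0,0,-7,0,-35,-180,1],
    [0,0,-14,0,-70,-180,1],
    [0,0,-21,0,-105,-180,1],
    [0,0,-28,-1,-140,-180,1],
    [0,0,-35,-2,-175,-180,1],
    [0,0,-42,-3,-210,-180,1],
    [0,0,-49,-4,-245,-180,1],
    [0,0,-56,-4,-280,-180,1]
  ]
}}

```text
t: 4.3
ee_pos: [557.3, 66.3, 211.3]
eef_rot: [[-0.235, -0.972, -0.0], [-0.972, 0.235, 0.0], [-0.0, 0.0, -1.0]]
force: [1.2, -0.5, -3.8]
finger_gap: 25.1
```

```bash
python3 row.py 583 1.5 210 190.6
```

```text
row [  0.    0.  -24.2] [ 56.9 -40.2   1.3] rows>= 1.6709271114408561 3.382639863133073
yaw now 166.3803074252317 pos [557.3  66.3 211.3] F [ 1.2 -0.5 -3.8] gap 25.1 t 4.3 q [  6.8  21.6   6.1  74.5   0.  -69.6]
```

>>> {"op": "arm_command", "data": {
  "motion": [
    [0,0,-7,20,-15,0,1],
    [0,0,-14,40,-30,0,1],
    [0,0,-21,57,-40,0,1],
    [0,0,-24.2,57,-40,30,1],
    [0,0,-24.2,57,-40,60,1],
    [0,0,-24.2,57,-40,60,1],
    [0,0,-24.2,57,-40,60,1]
  ]
}}

```text
t: 4.88
ee_pos: [580.2, 1.4, 149.0]
eef_rot: [[0.183, -0.983, -0.007], [-0.983, -0.183, 0.001], [-0.002, 0.007, -1.0]]
force: [-0.1, -0.3, -3.3]
finger_gap: 25.1
```

```bash
python3 row.py 583 1.5 132 190.6
python3 - <<'E'
from h import *
f=eyes.grab_frame("side");g=eyes.grab_frame("top")
im=f["color"][:,:,::-1]
cv2.imwrite("pics/s3.png",cv2.resize(im[130:260,190:340],None,fx=4.5,fy=4.5,interpolation=cv2.INTER_CUBIC))
im=g["color"][:,:,::-1]
cv2.imwrite("pics/t3.png",cv2.resize(im[130:250,190:350],None,fx=4.5,fy=4.5,interpolation=cv2.INTER_CUBIC))
E
```

```text
row [ 0.4  0.1 -0. ] [ 0.5 -2.9 16.9] rows>= 0.41239751058854257 0.05994858121112346
yaw now -169.444684792041 pos [580.2   1.4 149. ] F [-0.1 -0.3 -3.3] gap 25.1 t 4.8833 q [ 1.000e-01  2.630e+01  3.700e+00  6.780e+01  0.000e+00 -1.004e+02]
```

View pics/s3.png

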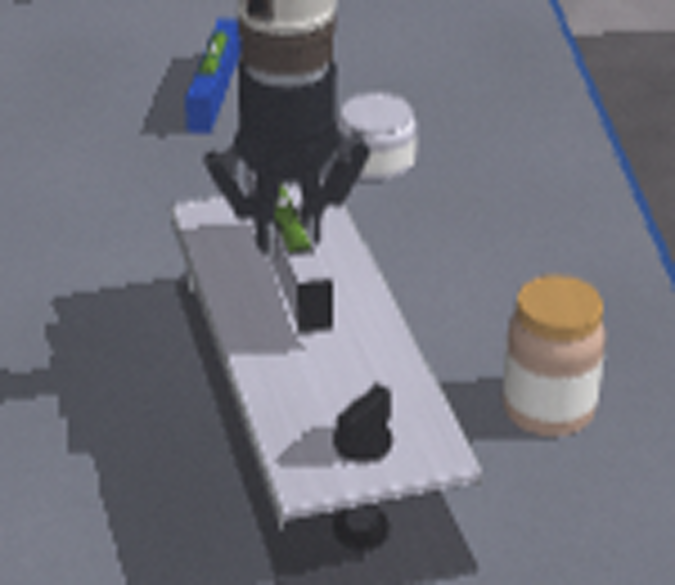

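View pics/t3.png

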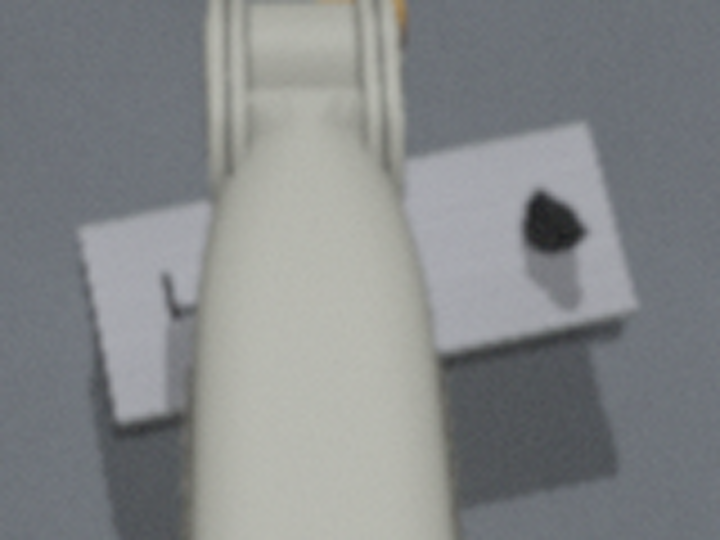

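>>> {"op": "arm_command", "data": {
  "motion": [
    [0.4,0,0,0,-2,9,1],
    [0.4,0,0,0,-2,12,1],
    [0.4,0,0,0,-2,14,1],
    [0.4,0,0,0,-2,14,1],
    [0.4,0,0,0,-2,14,1]
  ]
}}

```text
t: 5.4
ee_pos: [585.6, 2.3, 139.4]
eef_rot: [[0.184, -0.983, 0.009], [-0.983, -0.184, 0.002], [-0.0, -0.009, -1.0]]
force: [-0.2, 0.3, -3.7]
finger_gap: 24.9
```

>>> {"op": "arm_command", "data": {
  "motion": [
    [0,0,0,0,0,2,1],
    [0,0,0,0,0,2,1]
  ]
}}

```text
t: 5.57
ee_pos: [585.8, 2.4, 137.7]
eef_rot: [[0.184, -0.983, 0.01], [-0.983, -0.184, 0.002], [0.0, -0.01, -1.0]]
force: [0.0, -0.0, -4.3]
finger_gap: 25.4
```

>>> {"op": "arm_command", "data": {
  "motion": [
    [-0.5,0,0,0,1,3,1],
    [-0.5,0,0,0,1,5,1],
    [-0.5,0,0,0,1,5,1]
  ]
}}

```text
t: 5.82
ee_pos: [584.5, 2.2, 132.0]
eef_rot: [[0.184, -0.983, -0.0], [-0.983, -0.184, 0.0], [-0.0, 0.0, -1.0]]
force: [0.5, 0.1, -4.4]
finger_gap: 25.5
```

>>> {"op": "arm_command", "data": {
  "motion": [
    [0,0,0,0,0,3,1],
    [0,0,0,0,0,3,1],
    [0,0,0,0,0,3,1]
  ]
}}

```text
t: 6.07
ee_pos: [585.1, 2.0, 130.5]
eef_rot: [[0.185, -0.983, 0.002], [-0.983, -0.185, -0.0], [0.001, -0.002, -1.0]]
force: [-2.0, -0.7, 3.4]
finger_gap: 25.4
```

Contact with the shelf at about z 130.5. Release and go up.

>>> {"op": "arm_command", "data": {
  "motion": [
    [0,0,0,0,0,0,0.6],
    [0,0,0,0,0,0,0],
    [0,0,0,0,0,0,0],
    [0,0,0,0,0,0,0],
    [0,0,0,0,0,0,0],
    [0,0,0,0,0,-20,0],
    [0,0,0,0,0,-50,0],
    [0,0,0,0,0,-90,0],
    [0,0,0,0,0,-90,0]
  ]
}}

```text
t: 6.82
ee_pos: [588.8, 2.1, 228.6]
eef_rot: [[0.185, -0.983, 0.015], [-0.983, -0.185, -0.0], [0.003, -0.015, -1.0]]
force: [1.3, 0.9, 0.7]
finger_gap: 85.7
```

```bash
python3 row.py 598 -70 190 190.6
python3 - <<'E'
from h import *
f=eyes.grab_frame("side")
im=f["color"][:,:,::-1]
cv2.imwrite("pics/s4.png",cv2.resize(im[130:260,190:340],None,fx=4.5,fy=4.5,interpolation=cv2.INTER_CUBIC))
E
```

```text
row [-0.9 -0.2  0. ] [72.4  4.8 38.7] rows>= 1.972873313759208 0.12190314724468185
yaw now -169.36097064549014 pos [588.8   2.1 228.6] F [1.3 0.9 0.7] gap 85.7 t 6.8167 q [   0.2   23.7   11.8   77.2   -0.  -100.4]
```

View pics/s4.png

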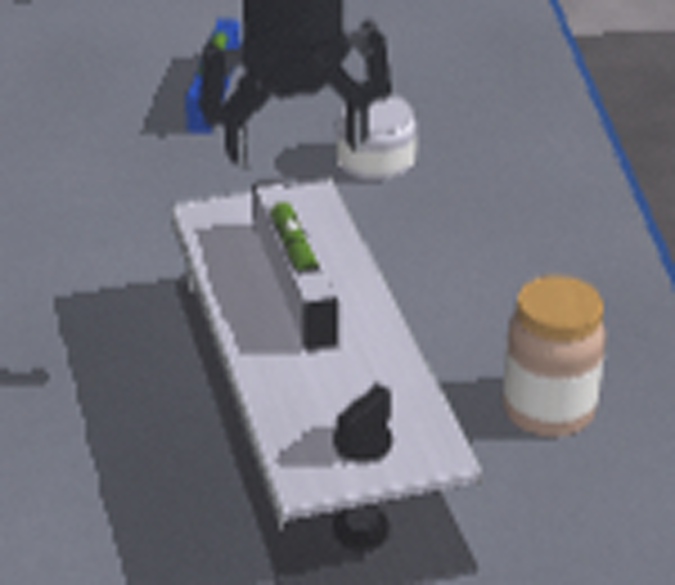

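>>> {"op": "arm_command", "data": {
  "motion": [
    [-0.9,0,0,35,4,0,1],
    [-0.9,0,0,67,4,10,1],
    [-0.9,0,0,67,4,40,1],
    [-0.9,0,0,67,4,55,1],
    [-0.9,0,0,67,4,55,1],
    [-0.9,0,0,67,4,55,1],
    [-0.9,0,0,67,4,55,1]
  ]
}}

```text
t: 7.45
ee_pos: [597.4, -64.3, 171.2]
eef_rot: [[0.185, -0.983, -0.003], [-0.983, -0.185, -0.003], [0.003, 0.003, -1.0]]
force: [0.5, -0.7, 1.1]
finger_gap: 0.8
```

```bash
python3 row.py 597.4 -65 160 190.6
python3 - <<'E'
from h import *
f=eyes.grab_frame("side")
im=f["color"][:,:,::-1]
cv2.imwrite("pics/s5.png",cv2.resize(im[130:260,190:340],None,fx=4.5,fy=4.5,interpolation=cv2.INTER_CUBIC))
f=eyes.grab_frame("top")
im=f["color"][:,:,::-1]
cv2.imwrite("pics/t5.png",cv2.resize(im[130:250,190:350],None,fx=4.5,fy=4.5,interpolation=cv2.INTER_CUBIC))
E
```

```text
row [ 0.2 -0.1  0.1] [ 0.7  0.  11.2] rows>= 0.2691003990935932 0.03452041377730592
yaw now -169.33959576638122 pos [597.4 -64.3 171.2] F [ 0.5 -0.7  1.1] gap 0.8 t 7.45 q [  -6.1   27.5    9.1   71.7   -0.2 -106.7]
```

View pics/s5.png

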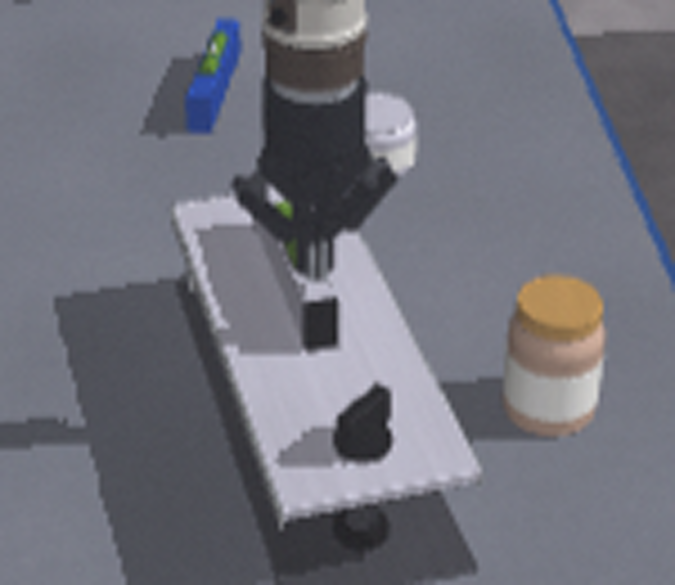

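View pics/t5.png

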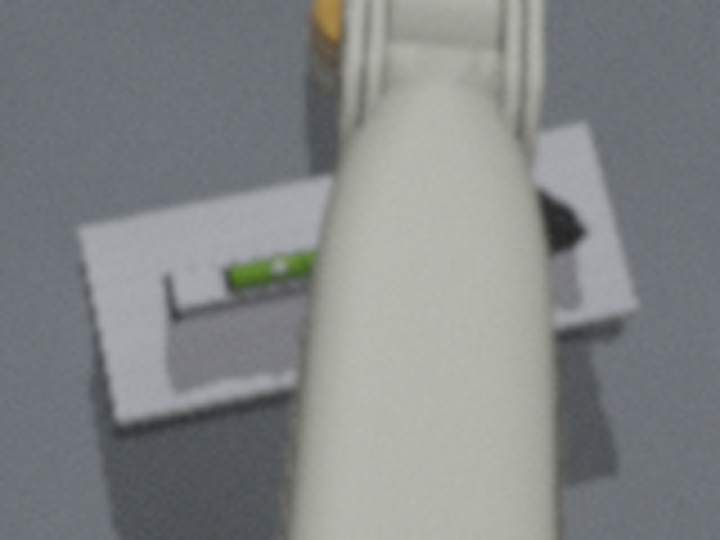

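>>> {"op": "arm_command", "data": {
  "motion": [
    [0,0,0,0.5,0,5,1],
    [0,0,0,0.5,0,9,1],
    [0,0,0,0.5,0,12,1],
    [0,0,0,0.5,0,14,1],
    [0,0,0,0.5,0,14,1],
    [0,0,0,0.5,0,14,1]
  ]
}}

```text
t: 8.05
ee_pos: [598.0, -64.6, 158.3]
eef_rot: [[0.185, -0.983, -0.001], [-0.983, -0.185, -0.003], [0.003, 0.001, -1.0]]
force: [-0.3, -0.1, 0.1]
finger_gap: 0.3
```

>>> {"op": "arm_command", "data": {
  "motion": [
    [0,0,0,0,0,3,1],
    [0,0,0,0,0,3,1],
    [0,0,0,0,0,3,1]
  ]
}}

```text
t: 8.3
ee_pos: [598.2, -65.2, 156.3]
eef_rot: [[0.185, -0.983, 0.001], [-0.983, -0.185, -0.004], [0.004, 0.0, -1.0]]
force: [-0.6, -1.3, 5.8]
finger_gap: -0.2
```

>>> {"op": "arm_command", "data": {
  "motion": [
    [0,0,0,0,0,3,1],
    [0,0,0,0,0,3,1],
    [0,0,0,0,0,3,1]
  ]
}}

```text
t: 8.55
ee_pos: [598.4, -65.5, 155.1]
eef_rot: [[0.185, -0.983, 0.002], [-0.983, -0.185, -0.005], [0.005, -0.001, -1.0]]
force: [-3.7, -0.9, 8.7]
finger_gap: 0.0
```

>>> {"op": "arm_command", "data": {
  "motion": [
    [0,0,0,0,0,3,1],
    [0,0,0,0,0,3,1],
    [0,0,0,0,0,3,1]
  ]
}}

```text
t: 8.8
ee_pos: [598.7, -65.5, 155.0]
eef_rot: [[0.185, -0.983, 0.005], [-0.983, -0.185, -0.005], [0.006, -0.004, -1.0]]
force: [-3.7, 0.2, 14.6]
finger_gap: -0.0
```

>>> {"op": "arm_command", "data": {
  "motion": [
    [0,0,0,0,0,3,1],
    [0,0,0,0,0,3,1],
    [0,0,0,0,0,3,1],
    [0,0,0,0,0,3,1],
    [0,0,0,0,0,3,1],
    [0,0,0,0,0,3,1],
    [0,0,0,0,0,3,1],
    [0,0,0,0,0,3,1],
    [0,0,0,0,0,3,1],
    [0,0,0,0,0,3,1],
    [0,0,0,0,0,3,1],
    [0,0,0,0,0,3,1]
  ]
}}

```text
t: 9.8
ee_pos: [598.9, -65.5, 155.0]
eef_rot: [[0.185, -0.983, 0.008], [-0.983, -0.185, -0.005], [0.006, -0.007, -1.0]]
force: [-5.2, 0.8, 14.1]
finger_gap: -0.3
```

```bash
cat > bub.py <<'E'
import sys
from h import *
f=eyes.grab_frame("top"); im=f["color"][:,:,::-1]
np.save(sys.argv[1]+".npy",im)
cv2.imwrite("pics/%s.png"%sys.argv[1],cv2.resize(im[165:215,220:285],None,fx=11,fy=11,interpolation=cv2.INTER_CUBIC))
s=env.get_state();print(np.round(s["ee_pos"],1),np.round(s["force"],1),s["t"])
for n in ("bubble_mid",):
    print([(np.round(r["position"],1).tolist(),round(r["p"],2)) for r in finder.search_frame("top",n)])
# vial: green mask
a=f["color"].astype(int); g=(a[:,:,1]-a[:,:,2]>40); g[:, :215]=0; g[:,300:]=0; g[:160]=0; g[220:]=0
P=np.argwhere(g)[:,::-1]; print("green cols",P[:,0].min(),P[:,0].max(),"n",len(P))
E
python3 bub.py b1
```

```text
[598.9 -65.5 155. ] [-4.8  1.3 14.4] 9.85
[]
green cols 242 259 n 51
```

View pics/b1.png

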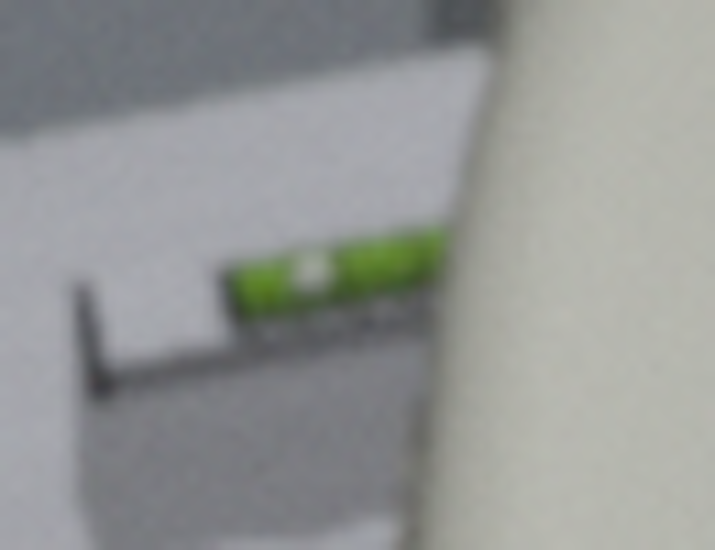

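>>> {"op": "arm_command", "data": {
  "motion": [
    [0,0,0,0,0,-15,1],
    [0,0,0,0,0,-40,1],
    [0,0,0,0,0,-70,0.5],
    [0,0,0,0,0,-70,0],
    [0,0,0,0,0,-70,0]
  ]
}}

```text
t: 10.32
ee_pos: [599.8, -65.3, 227.3]
eef_rot: [[0.185, -0.983, 0.013], [-0.983, -0.185, -0.006], [0.008, -0.012, -1.0]]
force: [-0.5, -0.2, -0.3]
finger_gap: 35.7
```

```bash
python3 row.py 620.5 -195.5 180 138; python3 bub.py b2
```

```text
row [-0.8 -0.1 52.6] [131.4   4.3  48.3] rows>= 3.358301373254578 7.353331283118334
yaw now -169.35330640732246 pos [599.8 -65.3 227.3] F [-0.5 -0.2 -0.3] gap 35.7 t 10.3167 q [  -6.1   25.5   14.4   78.1   -0.2 -106.7]
[598.7 -65.2 225.4] [ 0.5  0.3 -0.8] 10.3667
[]
green cols 241 259 n 58
```

View pics/b2.png

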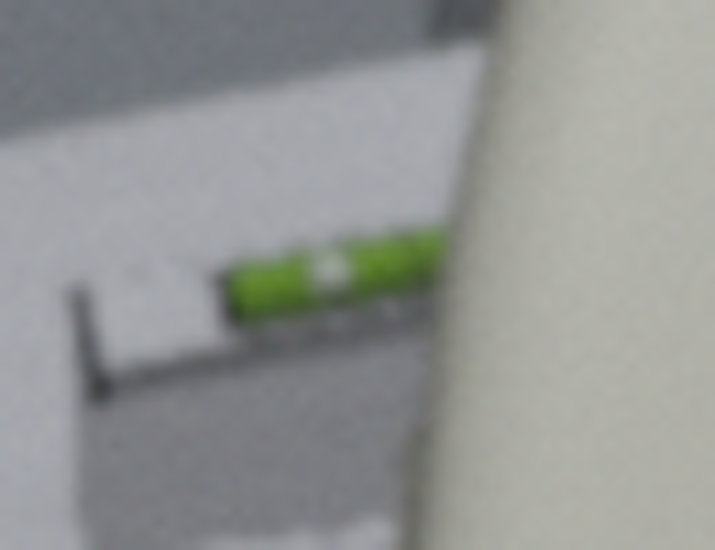

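>>> {"op": "arm_command", "data": {
  "motion": [
    [-0.8,0,7,33,1,0,0],
    [-0.8,0,14,66,2,0,0],
    [-0.8,0,21,100,3,0,0],
    [-0.8,0,28,131,4,10,0],
    [-0.8,0,35,131,4,20,0],
    [-0.8,0,42,131,4,35,0],
    [-0.8,0,49,131,4,45,0],
    [-0.8,0,52.6,131,4,45,0],
    [-0.8,0,52.6,131,4,45,0],
    [-0.8,0,52.6,131,4,45,0]
  ]
}}

```text
t: 11.25
ee_pos: [617.9, -194.7, 178.3]
eef_rot: [[-0.667, -0.745, -0.009], [-0.745, 0.667, -0.0], [0.006, 0.006, -1.0]]
force: [0.2, 0.3, 0.0]
finger_gap: 85.4
```

```bash
python3 row.py 620.5 -195.5 129 138
python3 - <<'E'
from h import *
f=eyes.grab_frame("side")
im=f["color"][:,:,::-1]
cv2.imwrite("pics/s6.png",cv2.resize(im[130:260,190:340],None,fx=4.5,fy=4.5,interpolation=cv2.INTER_CUBIC))
g=eyes.grab_frame("top")["color"][:,:,::-1]
cv2.imwrite("pics/t6.png",cv2.resize(g[130:250,190:350],None,fx=4.5,fy=4.5,interpolation=cv2.INTER_CUBIC))
np.save("b3.npy",g)
E
```

```text
row [ 0.4 -0.4  0.1] [-1.5 -2.8 49.3] rows>= 1.1849116296289341 0.07348398589871162
yaw now 138.13709460085852 pos [ 617.9 -194.7  178.3] F [0.2 0.3 0. ] gap 85.4 t 11.25 q [-17.4  33.   19.3  76.8  -0.2 -65.6]
```

View pics/s6.png

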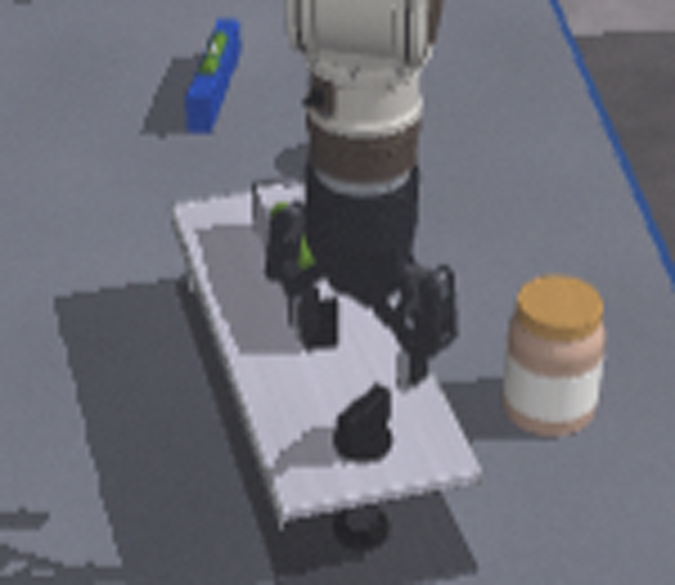

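View pics/t6.png

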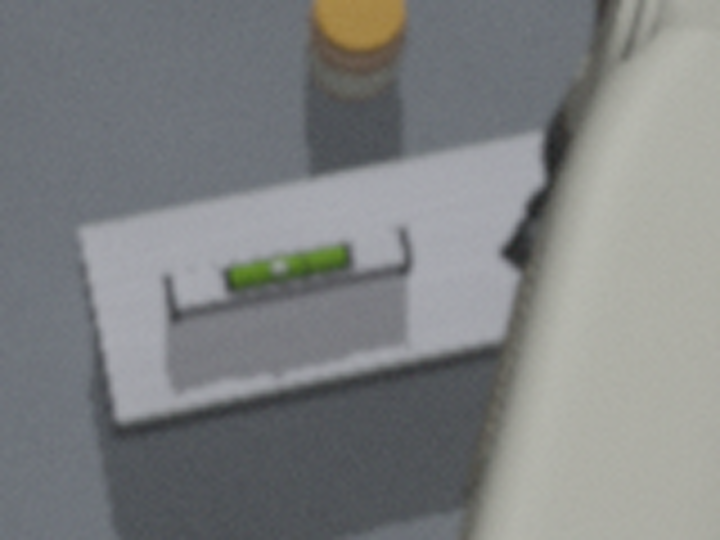

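>>> {"op": "arm_command", "data": {
  "motion": [
    [0.4,-0.4,0,-1.5,-3,20,0],
    [0.4,-0.4,0,-1.5,-3,40,0],
    [0.4,-0.4,0,-1.5,-3,48,0],
    [0.4,-0.4,0,-1.5,-3,52,0],
    [0.4,-0.4,0,-1.5,-3,52,0],
    [0.4,-0.4,0,-1.5,-3,52,0]
  ]
}}

```text
t: 11.85
ee_pos: [621.9, -195.7, 128.4]
eef_rot: [[-0.667, -0.745, 0.004], [-0.745, 0.667, -0.001], [-0.002, -0.004, -1.0]]
force: [0.1, -0.6, 1.1]
finger_gap: 85.4
```

```bash
python3 row.py 620.5 -195.5 128 138
python3 - <<'E'
from h import *
f=eyes.grab_frame("side")
im=f["color"][:,:,::-1]
cv2.imwrite("pics/s7.png",cv2.resize(im[160:260,220:340],None,fx=6,fy=6,interpolation=cv2.INTER_CUBIC))
E
```

```text
row [-0.2  0.1  0.2] [0.7 1.2 0.4] rows>= 0.03450057256142429 0.04024575842140046
yaw now 138.1505421451792 pos [ 621.9 -195.7  128.4] F [ 0.1 -0.6  1.1] gap 85.4 t 11.85 q [-17.5  34.6  14.4  69.6   0.  -65.6]
```

View pics/s7.png

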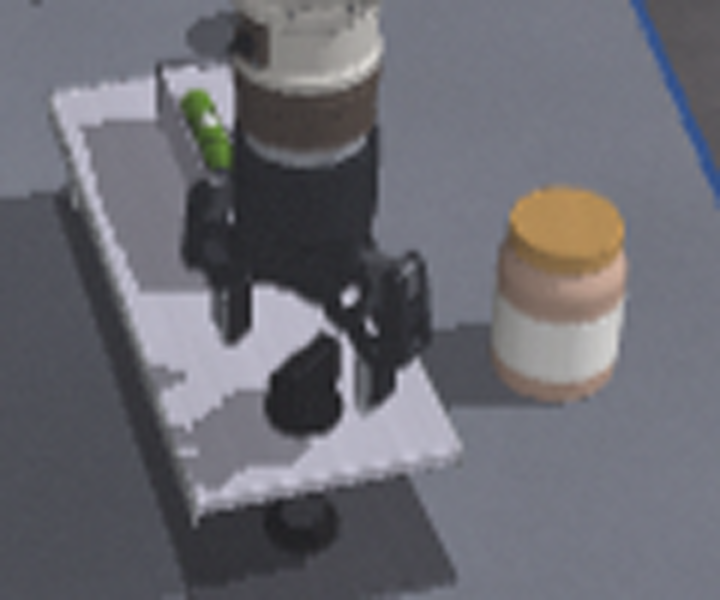

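>>> {"op": "arm_command", "data": {
  "motion": [
    [0,0,0,0,0,0,1],
    [0,0,0,0,0,0,1],
    [0,0,0,0,0,0,1],
    [0,0,0,0,0,0,1],
    [0,0,0,0,0,0,1],
    [0,0,0,0,0,0,1],
    [0,0,0,0,0,0,1],
    [0,0,0,0,0,0,1]
  ],
  "squeeze": 50
}}

```text
t: 12.57
ee_pos: [622.9, -196.6, 129.2]
eef_rot: [[-0.668, -0.744, 0.007], [-0.744, 0.668, -0.002], [-0.003, -0.007, -1.0]]
force: [3.7, -2.3, 0.4]
finger_gap: 13.1
```

```bash
python3 row.py 620.5 -195.5 128 138; python3 -c "
from workcell import env;print(env.get_state()['moment'])"
```

```text
row [-0.4  0.2  0.1] [0.8 2.5 1.2] rows>= 0.07026427805950142 0.06082365980343472
yaw now 138.10685930723233 pos [ 622.9 -196.6  129.2] F [ 3.7 -2.3  0.4] gap 13.1 t 12.5667 q [-17.5  34.6  14.5  69.5  -0.  -65.6]
[-0.46145593 -0.37253935 -0.22838437]
```

>>> {"op": "arm_command", "data": {
  "motion": [
    [0,0,5,0,0,0,1],
    [0,0,10,0,0,0,1],
    [0,0,15,0,0,0,1],
    [0,0,20,0,0,0,1],
    [0,0,25,0,0,0,1],
    [0,0,30,0,0,0,1],
    [0,0,35,0,0,-1,1],
    [0,0,40,0,0,-1,1],
    [0,0,40,0,0,-1,1]
  ]
}}

```text
t: 13.32
ee_pos: [623.1, -196.1, 132.6]
eef_rot: [[-0.99, -0.139, 0.009], [-0.139, 0.99, -0.002], [-0.008, -0.003, -1.0]]
force: [-2.7, 1.2, 8.0]
finger_gap: 12.9
```

```bash
python3 row.py 620.5 -195.5 128 138; python3 bub.py b4
```

```text
row [ -0.4   0.4 -40. ] [2.6 1.  4.5] rows>= 0.12724137261870588 5.588118543036152
yaw now 97.99141473354464 pos [ 623.1 -196.1  132.6] F [-2.7  1.2  8. ] gap 12.9 t 13.3167 q [-17.5  34.4  14.7  69.8   0.  -25.5]
[ 623.1 -196.2  132.5] [-0.9  1.4  8.9] 13.3667
[]
green cols 241 266 n 86
```

View pics/b4.png

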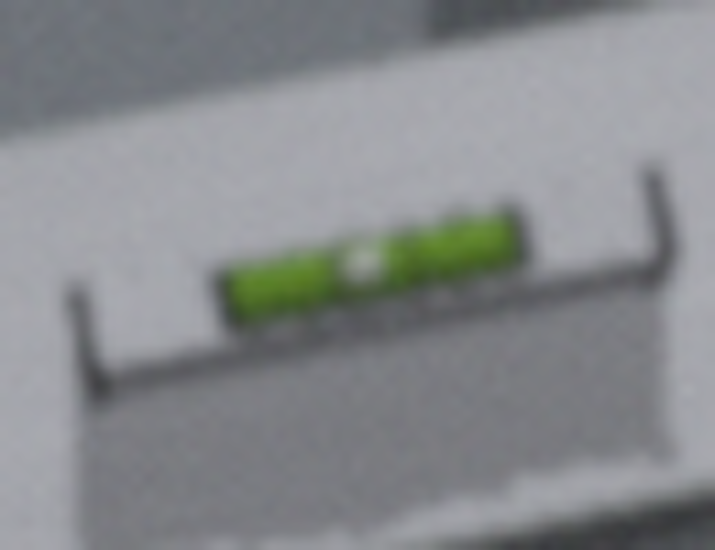

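>>> {"op": "arm_command", "data": {
  "motion": [
    [0,0,5,0,0,-2,1],
    [0,0,10,0,0,-2.5,1],
    [0,0,15,0,0,-3,1],
    [0,0,20,0,0,-3.5,1],
    [0,0,25,0,0,-4,1],
    [0,0,30,0,0,-4.5,1],
    [0,0,35,0,0,-5,1],
    [0,0,40,0,0,-5.5,1],
    [0,0,45,0,0,-6,1],
    [0,0,46,0,0,-6,1],
    [0,0,46,0,0,-6,1]
  ]
}}

```text
t: 14.33
ee_pos: [622.8, -195.7, 136.9]
eef_rot: [[-0.79, 0.613, 0.007], [0.613, 0.79, -0.002], [-0.006, 0.003, -1.0]]
force: [3.8, -0.6, -9.3]
finger_gap: 12.9
```

```bash
python3 row.py 620.5 -195.5 128 138
```

```text
row [ -0.1   0.4 -85.8] [ 2.  -1.3  8.9] rows>= 0.22071361090455188 11.979903428610127
yaw now 52.22521548931455 pos [ 622.8 -195.7  136.9] F [ 3.8 -0.6 -9.3] gap 12.9 t 14.3333 q [-17.5  34.3  15.1  70.5   0.   20.3]
```

>>> {"op": "arm_command", "data": {
  "motion": [
    [0,0,0,0,0,1.5,1],
    [0,0,0,0,0,1.5,1],
    [0,0,0,0,0,1.5,1],
    [0,0,0,0,0,1.5,1],
    [0,0,0,0,0,1.5,1],
    [0,0,0,0,0,1.5,1],
    [0,0,0,0,0,1.5,1],
    [0,0,0,0,0,1.5,1],
    [0,0,0,0,0,1.5,1],
    [0,0,0,0,0,1.5,1],
    [0,0,0,0,0,1.5,1],
    [0,0,0,0,0,1.5,1]
  ]
}}

```text
t: 15.33
ee_pos: [622.9, -195.7, 136.7]
eef_rot: [[-0.791, 0.612, 0.008], [0.612, 0.791, -0.002], [-0.008, 0.003, -1.0]]
force: [-1.1, 1.3, 5.2]
finger_gap: 13.0
```

```bash
python3 bub.py b5
```

```text
[ 623.  -195.7  136.6] [-1.3  0.6  5.9] 15.3833
[]
green cols 241 265 n 89
```

View pics/b5.png

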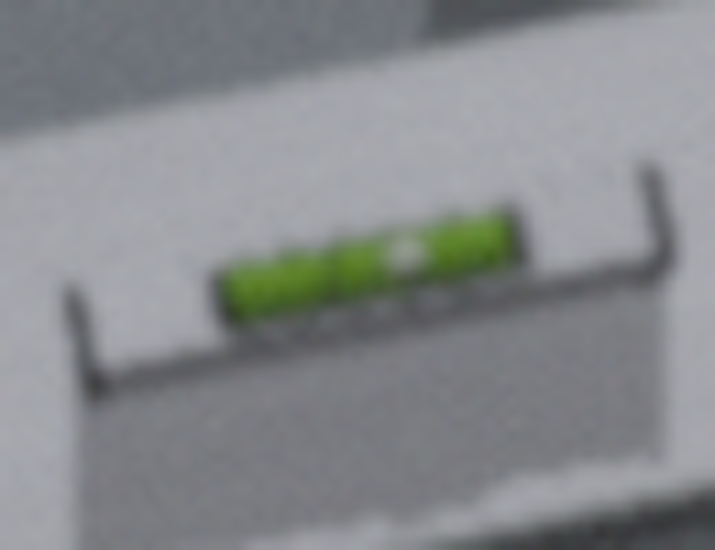

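>>> {"op": "arm_command", "data": {
  "motion": [
    [0,0,4,0,0,-0.5,1],
    [0,0,8,0,0,-0.8,1],
    [0,0,10,0,0,-1,1],
    [0,0,10,0,0,-1,1],
    [0,0,10,0,0,-1,1]
  ]
}}

```text
t: 15.85
ee_pos: [622.9, -195.7, 137.7]
eef_rot: [[-0.673, 0.739, 0.008], [0.739, 0.673, -0.002], [-0.007, 0.005, -1.0]]
force: [0.5, 0.8, 1.5]
finger_gap: 12.8
```

>>> {"op": "arm_command", "data": {
  "motion": [
    [0,0,0,0,0,0,0.7],
    [0,0,0,0,0,0,0.4],
    [0,0,0,0,0,0,0],
    [0,0,0,0,0,0,0],
    [0,0,0,0,0,0,0],
    [0,0,0,0,0,-25,0],
    [0,0,0,0,0,-60,0],
    [0,0,0,0,0,-90,0],
    [0,0,0,0,0,-90,0],
    [0,0,0,0,0,-90,0]
  ]
}}

```text
t: 16.68
ee_pos: [623.5, -196.0, 230.6]
eef_rot: [[-0.673, 0.739, 0.014], [0.739, 0.673, -0.003], [-0.012, 0.008, -1.0]]
force: [0.7, -0.4, -0.5]
finger_gap: 85.2
```

```bash
python3 row.py 597.4 -65 185 190.6; python3 row.py 597.4 -65 185 10.6; python3 bub.py b6
```

```text
row [  -0.7    0.8 -148.3] [115.   68.5  44.8] rows>= 3.3840086399664804 20.71004823861844
yaw now 42.31942351910646 pos [ 623.5 -196.   230.6] F [ 0.7 -0.4 -0.5] gap 85.2 t 16.6833 q [-17.5  31.6  24.7  82.3   0.   30.2]
row [ 0.6  0.5 31.7] [115.   68.5  44.8] rows>= 3.3840086399664804 4.431103684031989
yaw now 42.31942351910646 pos [ 623.5 -196.   230.6] F [ 0.7 -0.4 -0.5] gap 85.2 t 16.6833 q [-17.5  31.6  24.7  82.3   0.   30.2]
[ 622.5 -195.6  228.4] [-0.7  0.6 -0.8] 16.7333
[]
green cols 241 265 n 88
```

View pics/b6.png

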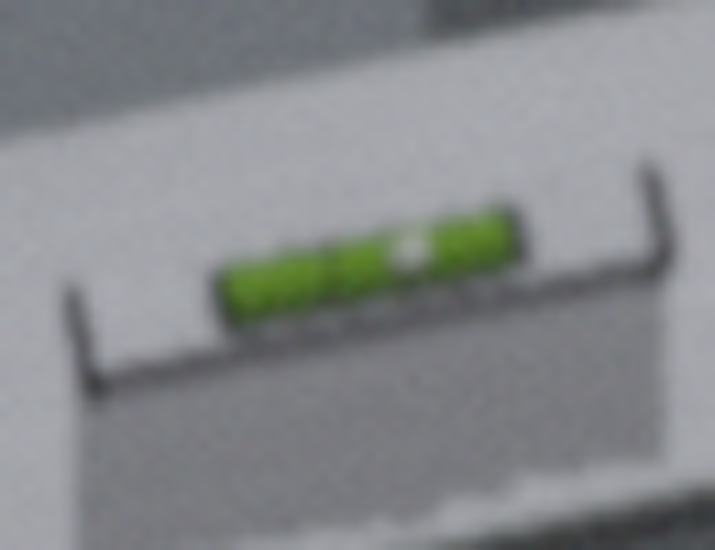

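>>> {"op": "arm_command", "data": {
  "motion": [
    [0.6,0.5,7,30,18,0,1],
    [0.6,0.5,14,60,36,0,1],
    [0.6,0.5,21,90,54,0,1],
    [0.6,0.5,28,115,68,10,1],
    [0.6,0.5,31.7,115,68,30,1],
    [0.6,0.5,31.7,115,68,50,1],
    [0.6,0.5,31.7,115,68,50,1],
    [0.6,0.5,31.7,115,68,50,1],
    [0.6,0.5,31.7,115,68,50,1]
  ]
}}

```text
t: 17.53
ee_pos: [594.8, -64.9, 176.3]
eef_rot: [[-0.184, 0.983, -0.007], [0.983, 0.184, 0.002], [0.003, -0.007, -1.0]]
force: [-0.1, 0.2, -0.0]
finger_gap: 0.1
```

```bash
python3 row.py 597.4 -65 162 10.6
```

```text
row [-0.4 -0.2 -0. ] [-0.6  2.6 14.3] rows>= 0.3494936692018278 0.060384788137948724
yaw now 10.596849621036359 pos [594.8 -64.9 176.3] F [-0.1  0.2 -0. ] gap 0.1 t 17.5333 q [-6.3 27.3  9.5 72.7  0.1 73.1]
```

Press slowly (level top is now a couple of mm higher).

>>> {"op": "arm_command", "data": {
  "motion": [
    [-0.4,-0.2,0,-0.5,2.5,6,1],
    [-0.4,-0.2,0,-0.5,2.5,11,1],
    [-0.4,-0.2,0,-0.5,2.5,15,1],
    [-0.4,-0.2,0,-0.5,2.5,17,1],
    [-0.4,-0.2,0,-0.5,2.5,17,1],
    [-0.4,-0.2,0,-0.5,2.5,17,1]
  ]
}}

```text
t: 18.03
ee_pos: [598.0, -65.9, 161.0]
eef_rot: [[-0.183, 0.983, 0.003], [0.983, 0.183, -0.002], [-0.002, 0.003, -1.0]]
force: [-2.1, -2.6, 6.6]
finger_gap: -0.4
```

>>> {"op": "arm_command", "data": {
  "motion": [
    [0,0,0,0,0,3,1],
    [0,0,0,0,0,3,1],
    [0,0,0,0,0,3,1]
  ]
}}

```text
t: 18.28
ee_pos: [598.2, -66.2, 160.1]
eef_rot: [[-0.183, 0.983, 0.005], [0.983, 0.183, -0.002], [-0.003, 0.005, -1.0]]
force: [-2.8, 0.1, 8.1]
finger_gap: -0.0
```

>>> {"op": "arm_command", "data": {
  "motion": [
    [0,0,0,0,0,3,1],
    [0,0,0,0,0,3,1],
    [0,0,0,0,0,3,1]
  ]
}}

```text
t: 18.53
ee_pos: [598.3, -66.3, 159.9]
eef_rot: [[-0.182, 0.983, 0.008], [0.983, 0.182, -0.002], [-0.003, 0.007, -1.0]]
force: [-3.3, 0.2, 12.9]
finger_gap: -0.1
```

>>> {"op": "arm_command", "data": {
  "motion": [
    [0,0,0,0,0,3,1],
    [0,0,0,0,0,3,1],
    [0,0,0,0,0,3,1]
  ]
}}

```text
t: 18.78
ee_pos: [598.3, -66.3, 159.9]
eef_rot: [[-0.182, 0.983, 0.01], [0.983, 0.182, -0.002], [-0.004, 0.01, -1.0]]
force: [-5.1, 0.2, 13.4]
finger_gap: 0.3
```

Rigid: home. Hold and let the bubble settle.

>>> {"op": "arm_command", "data": {
  "motion": [
    [0,0,0,0,0,3.5,1],
    [0,0,0,0,0,3.5,1],
    [0,0,0,0,0,3.5,1],
    [0,0,0,0,0,3.5,1],
    [0,0,0,0,0,3.5,1],
    [0,0,0,0,0,3.5,1],
    [0,0,0,0,0,3.5,1],
    [0,0,0,0,0,3.5,1],
    [0,0,0,0,0,3.5,1],
    [0,0,0,0,0,3.5,1],
    [0,0,0,0,0,3.5,1],
    [0,0,0,0,0,3.5,1]
  ]
}}

```text
t: 19.78
ee_pos: [598.5, -66.2, 159.9]
eef_rot: [[-0.182, 0.983, 0.013], [0.983, 0.182, -0.002], [-0.004, 0.012, -1.0]]
force: [-6.0, 0.7, 15.1]
finger_gap: 0.0
```

>>> {"op": "arm_command", "data": {
  "motion": [
    [0,0,0,0,0,3.5,1],
    [0,0,0,0,0,3.5,1],
    [0,0,0,0,0,3.5,1],
    [0,0,0,0,0,3.5,1],
    [0,0,0,0,0,3.5,1],
    [0,0,0,0,0,3.5,1],
    [0,0,0,0,0,3.5,1],
    [0,0,0,0,0,3.5,1],
    [0,0,0,0,0,3.5,1]
  ]
}}

```text
t: 20.53
ee_pos: [598.6, -66.3, 159.9]
eef_rot: [[-0.182, 0.983, 0.016], [0.983, 0.182, -0.002], [-0.004, 0.015, -1.0]]
force: [-5.9, 1.2, 15.8]
finger_gap: 0.4
```

```bash
python3 bub.py b7
```

```text
[598.6 -66.3 159.9] [-6.2  1.2 15.9] 20.5833
[]
green cols 241 260 n 64
```

View pics/b7.png

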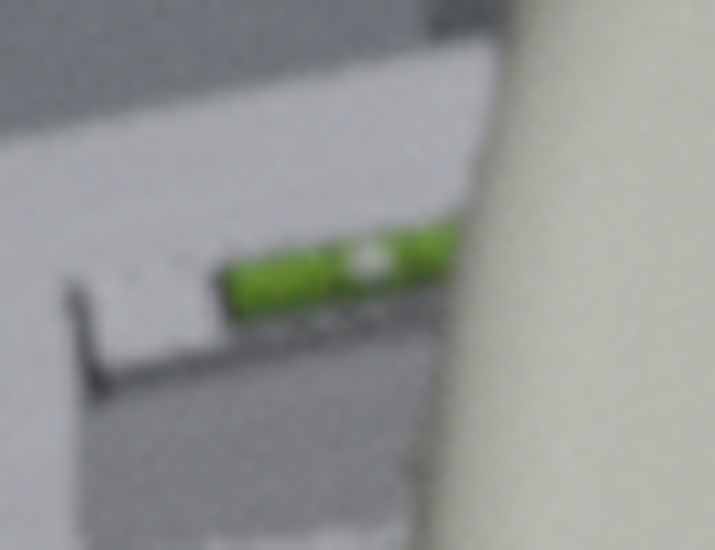

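```bash
python3 -c "
from workcell import env
s=env.get_state();print(s['force'],s['joint_velocities'].round(2));print(env.hand_in())
s=env.get_state();print(s['force'],s['t'])"
```

```text
[-6.16853845  0.84493394 15.30213316] [-0.01 -0.01 -0.02  0.15  0.01  0.  ]
the job is handed in; nothing more can be done
None
the job is handed in; nothing more can be done
```

I laid the level lengthwise on the bare part of the shelf and pressed its knob end until the shelf was home. The bubble then sat about 18 mm off, towards the hinge. I turned the wing knob about 96° (1.68 rad) clockwise in three steps and pressed the level home again. I handed the job in while still pressing, about 20.6 s into the run.

- **Bubble:** in the last top picture it is within about 1 mm of mid-vial. The left black line shows where expected; the arm hides the right one.
- **Press:** the tool height stopped changing at 159.9 mm while the push held at about 15 N, so I took the shelf to be on its stop. All joints were nearly still.
- **Jars and tin:** the arm stayed well clear of them throughout. I did not measure their positions again at the end.
- **Checks that failed or disagreed:** the `bubble_mid` network found nothing in any top picture, so I read the bubble's position off the images by eye. The hand-in gave no verdict, and I could not read the force after it.

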